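# Hang the rinsed steel beaker to dry

## Robot

A 6-joint arm with a two-finger parallel gripper is mounted at the origin on the work surface. World frame = base frame: x ahead of the robot, y to its left, z up, the work surface at z = 0. Lengths are in m, angles in rad, forces in N, time in s.
With the tool pointing down it reaches from about 0.375 to 0.825 m from the base axis. Payload 5.5 kg.
Tool frame: the origin (TCP) lies midway between the tips of the shut fingers; the grasp point (between the pads) lies 19 mm behind it; z points along the fingers, y is the line along which they close (so a half turn about z gives the same grasp; the last joint's range is limited). The gripper opens to 85 mm and grips with 20 to 120 N. Pads are 22 mm wide; open, the fingers measure 114 mm over their backs; the gripper's body (76 mm by 85 mm) begins 54 mm behind the grasp point. The pads swing forward as they close: fully open they stand 13 mm farther back than shut.
Start: joints at [1.125, 0.314, -0.047, 1.21, 0, 1.571], TCP at [0.259, 0.541, 0.231] pointing down, gripper open.
Joint ranges: [-2.67, 2.67], [-0.69, 1.73], [-1.03, 1.25], [-2.08, 2.16], [-1.42, 1.45], [-3.14, 3.14]. Speed limits (rad/s): [2.39, 2.39, 3.01, 3.14, 3.14, 3.14].

## Interface

Orientations are given as a rotation vector (axis times angle).
In Python, from rig import bot, vision, sign_off, nets gives the robot as it stands.
- The arm moves only by the tool apply_moves, never from a script. Its argument "deltas" is a list of rows, each a list of 5 numbers: the shift along the tool's x, y, z in m, then the turn about the tool's z in rad, then the finger opening in m, from 0 to 0.0854. In form: [[tx, ty, tz, twist, gripper], ...]. A call has 1 to 20 rows; each row shifts and turns the commanded pose from where the row before left it, along the tool's axes as they then stand; what a row does not reach is not made up. A row lasts 1/10 s, in which the tool goes at most 50 mm and 8.59 degrees, less where a joint would pass 70% of its speed; a pose out of reach is approached as far as the arm can. A call is refused whole if a number of a shift passes 0.05 or a number of a turn 0.15, either way. A call with a gripper value outside its range is refused whole. The fingers move at their own pace and stop on an object; "force" is the grip in N (left out, the last holds). Time passes only in rows, so rows that do not move let the fingers close. It gives the time, the measured TCP pose, the force, the opening and the grip force at its end, in the units of the state.
- bot.get_obs(): the state, without advancing time (a new reading comes with each control period).
- vision.get_image(name): name is "scene" or "top" or "wrist"; returns the picture (480x640x3 uint8, red, green, blue); there is no depth.
- vision.camera_params(name): a dict with "camera_matrix" (3x3 intrinsics, pixels), "dist" ([k1, k2, p1, p2, k3] as OpenCV has them; the pictures are not rectified), "pose" (4x4, takes a point from camera to world coordinates); the wrist camera has in their place "hand_eye" (4x4, takes a point from camera to tool coordinates, whose origin is the TCP and whose axes are the flange's). Camera axes: x right, y down, z forward; pixel columns grow to the right and rows downward; lengths in m; the calibration is good to about 2 mm. A picture is of the moment at which its call begins: read the wrist's pose just before it. camera_params takes no time and is no camera call.
- sign_off(): hands the job in; it is judged then, once.
Trained networks look in the newest picture that a camera, given by its name, has taken for a name from the list of things; names that differ only in an ending like _2 or _b are one class to them, and where a whole thing is asked for, a point or a joint stands for the part that bears it (a point fixed in the world has none). Each returns a list of dicts, best first, with "confidence" (0 to 1); they miss things now and then, are a little off and sometimes report something else, mostly with a low value. They report only what shows in the picture. A call takes as long as a camera call. They do not tell look-alikes from the thing itself.
- nets.recognise(camera, target): "centre" ([x, y, z] in m, in the coordinates of the camera as it stood for that picture, good to about 4 mm: the middle of the surface that is visible of it).
The state is a dict: "clock": time; "joints": joint angles; "joint_velocities": joint speeds; "joint_efforts": joint torques, N m; "position": TCP position; "tcp_rot": TCP orientation; "contact_force": force on the tool from outside, world axes, zero at the start; "ft_torque": the same for the moment, N m; "gripper_width": opening from 0.0 (shut) to 1.0 (fully open); "finger_force": force on a finger pad.
Only numpy, scipy, OpenCV 4.12 (cv2) and the standard library are available. Lean on these libraries where they do the work, as an engineer would, in place of code of your own. Each camera call takes 0.05 s, during which the arm holds its last target. There are 200 camera calls.

## Task

The steel beaker standing in the ultrasonic cleaner is rinsed: lift it out and put it upside down over the free post of the drying rack, fully home with its rim level on the star foot. It stands too deep in the cleaner to be turned right over in one grip, so put it down on the bench on the way and take hold of it again another way. Do not drop it, and leave the blue and green beakers as they are.

Things in the scene. Friction and masses are not known exactly. Their poses are not given: they have to be found in the camera images.
- beaker: Steel beaker to move: straight-sided, 52 mm outside diameter, 95 mm tall, wall 2.5 mm, flat bottom 3 mm thick, 75 to 155 g. Origin: centre of its bottom's outside; z runs from bottom to open mouth. Very slightly faceted (12 flats): laid on its side and let go gently, it stays. It starts mouth up in one hole of the cleaner's cover, only its top 35 mm above the cover (rim 170 mm above the bench).
- beaker_rim (a point): Centre of the steel beaker's mouth, in the plane of its rim (95 mm along z from its origin).
- cleaner: Ultrasonic cleaner, fixed: a white box 150 mm (x) by 250 mm (y), its steel cover 135 mm above the bench. Two round holes of 59 mm at y = -50 and y = +50 mm on its own axes. Tank floor 75 mm above the bench. Origin: centre of its underside.
- beaker_blue: Blue plastic beaker in the cleaner's other hole, 52 mm diameter, 82 mm tall, its top 22 mm above the cover. Leave it alone. Origin: centre of its bottom, z to its mouth.
- rack: Drying rack, fixed: a flat aluminium drip tray 130 mm (x) by 250 mm (y) with a rim 16 mm high, tray floor 4 mm above the bench, carrying two white posts side by side along its y axis, 120 mm apart, one of them taken. Origin: centre of its underside.
- post_free: The free post, fixed on the tray (either of the two places): star foot of ribs 68 mm across and 6 mm high, on which the beaker's rim is to rest; hub 41 mm in diameter up to 8 mm above the tray floor, tapering to 18 mm at 34 mm, then a slim stem, tip at 76 mm. Play in the beaker at the hub: 2.7 mm all round; the tip does not reach its bottom. Origin: centre of the foot on the tray floor, z up.
- post_free_seat (a point): On the axis of the free post at the height of the top of the star foot (10 mm above the bench), where the centre of the beaker's mouth must come.
- cup_green: Green plastic beaker drying upside down on the other post, 52 mm diameter, 82 mm tall, top 92 mm above the bench. Leave it alone. Origin: centre of its bottom (now on top), z to its mouth (down).
Not all that is in view belongs to the job. Leave any orange or pink look-alike of the post_free alone.

How it is judged:
On the way:
1. the steel beaker has been put down on the bench and let go (contact force between beaker and table above 0.2 N and contact force between the fingers and beaker below 0.05 N and linear speed of beaker below 0.05 m/s), for 0.2 s.
At the end, for the whole second after the job is handed in: The steel beaker hangs mouth down (upright to within 4 degrees) over the free post, its mouth centred on the post within 6 mm and its rim down on the star foot within 3 mm, let go and at rest; the blue and green beakers are within 15 mm of where they started (angle between beaker's own z axis and vertical above 3.07 rad and horizontal distance between beaker_rim and post_free_seat below 0.006 m and z of beaker_rim in the frame of post_free_seat below 0.003 m and linear speed of beaker below 0.02 m/s and distance of each of beaker_blue, cup_green from where it was at the start of the episode below 0.015 m); the robot touches nothing.
It fails at once if the steel beaker is dropped: it moves faster than 0.6 m/s with nothing gripping it (a fall of about 2 cm) (linear speed of beaker above 0.6 m/s and contact force between the fingers and beaker below 0.05 N).
It fails at once if another beaker is knocked: it is moved more than 25 mm or tipped over (distance of any of beaker_blue, cup_green from where it was at the start of the episode above 0.025 m or angle between beaker_blue's own z axis and vertical above 0.35 rad or angle between cup_green's own z axis and vertical below 2.8 rad).
It also fails if it takes over 72 s, if anything falls off the work surface, if the arm or the gripper's body presses on something with over 40 N, if the wrist force passes 120 N, or if a joint passes its speed limit or range.

## Working session

There is one attempt and no reset: what is moved stays moved. The work goes in short steps, Python scripts to look and compute and a tool call to move; the robot and the scene stay as the last step left them, time stands still between calls to the robot, and variables do not carry over. Pictures are saved under pics/ and viewed, at most 10 in all, crops included, and the job is handed in when it is done.

Besides the shell and the picture viewer there is one more tool, called as name([rows], argument=value, ...), one row to a line, values as JSON. apply_moves: Moves the arm, as the interface text tells. Its arguments: {"type":"object","properties":{"deltas":{"type":"array","items":{"type":"array","items":{"type":"number"}}},"force":{"type":"number"}},"required":["deltas"]}

```bash
ls; mkdir -p pics; cat > h.py <<'E'
import numpy as np, cv2
from scipy.spatial.transform import Rotation as R
from rig import bot, vision, nets, sign_off
def T():
    s=bot.get_obs(); M=np.eye(4); M[:3,:3]=R.from_rotvec(s["tcp_rot"]).as_matrix(); M[:3,3]=s["position"]; return M
def campose(n):
    p=vision.camera_params(n)
    return T()@np.array(p["hand_eye"]) if n=="wrist" else np.array(p["pose"])
def shot(n,f):
    P=campose(n); im=vision.get_image(n); cv2.imwrite(f,im[:,:,::-1]); return im,P
def proj(n,P,X):
    p=vision.camera_params(n); C=np.linalg.inv(P)
    return cv2.projectPoints(np.atleast_2d(np.float64(X)),cv2.Rodrigues(C[:3,:3])[0],C[:3,3],np.array(p["camera_matrix"]),np.array(p["dist"]))[0][:,0]
def ray(n,P,uv,z):
    p=vision.camera_params(n)
    q=cv2.undistortPoints(np.float64(uv).reshape(-1,1,2),np.array(p["camera_matrix"]),np.array(p["dist"]))[:,0]
    d=np.c_[q,np.ones(len(q))]@P[:3,:3].T; o=P[:3,3]
    return o+d*((z-o[2])/d[:,2])[:,None]
E
python3 - <<'E'
from h import *
np.set_printoptions(precision=4,suppress=True)
s=bot.get_obs();print(s)
for n in("scene","top"):
    im,P=shot(n,f"pics/{n}0.png"); print(n,P)
    for t in("beaker","beaker_blue","cup_green","post_free","cleaner","rack"):
        for d in nets.recognise(n,t)[:4]:
            X=P@np.r_[d["centre"],1]; print(t,round(d["confidence"],2),X[:3],proj(n,P,X[:3])[0].round())
print(R.from_rotvec(s["tcp_rot"]).as_matrix()); print(vision.camera_params("wrist"))
E
```

```text
pics
{'clock': 0.0, 'joints': array([ 1.125 ,  0.3142, -0.0481,  1.2102, -0.    ,  1.5708]), 'joint_velocities': array([-0.    , -0.0006, -0.0006, -0.0001,  0.0008, -0.0004]), 'joint_efforts': array([ -0.0007, -53.9593,  33.9748,   0.019 ,  -0.    ,  -0.    ]), 'position': array([0.2585, 0.5408, 0.2304]), 'tcp_rot': array([-0.6944, -3.0635,  0.0026]), 'contact_force': array([ 0.3436,  0.0564, -0.3984]), 'ft_torque': array([ 0.0024, -0.0294,  0.0222]), 'finger_force': 0.0, 'gripper_width': 1.0010232410731266}
scene [[-0.2522  0.616  -0.7463  1.17  ]
 [ 0.9677  0.1644 -0.1913  0.1761]
 [ 0.0049 -0.7704 -0.6376  0.6711]
 [ 0.      0.      0.      1.    ]]
beaker 0.69 [ 0.5237 -0.3544  0.1564] [139. 203.]
beaker_blue 0.6 [ 0.5064 -0.2643  0.1442] [186. 210.]
cup_green 0.56 [0.5483 0.3545 0.0707] [513. 312.]
post_free 0.92 [0.5595 0.2377 0.0214] [440. 324.]
post_free 0.88 [0.6278 0.0898 0.0199] [352. 337.]
post_free 0.77 [0.3932 0.2524 0.0168] [453. 268.]
cleaner 0.66 [ 0.5702 -0.2828  0.1111] [165. 242.]
rack 0.57 [0.5519 0.2901 0.0065] [468. 332.]
rack 0.4 [0.5612 0.2391 0.0239] [441. 3
[... 323 characters left out ...]
3818 0.2458 0.0156] [226. 301.]
post_free 0.47 [0.5509 0.2348 0.0198] [230. 235.]
cleaner 0.92 [ 0.5062 -0.3054  0.1373] [450. 246.]
cleaner 0.71 [0.5426 0.2901 0.0028] [210. 239.]
rack 0.82 [0.5428 0.2936 0.0034] [209. 239.]
[[-0.9023  0.4312 -0.0007]
 [ 0.4312  0.9023 -0.0015]
 [-0.     -0.0017 -1.    ]]
{'camera_matrix': array([[425.521 ,   0.    , 325.4838],
       [  0.    , 425.521 , 242.2885],
       [  0.    ,   0.    ,   1.    ]]), 'dist': array([-0.0377,  0.    ,  0.    ,  0.    ,  0.    ]), 'hand_eye': array([[ 0.0002, -0.9551, -0.2964,  0.0762],
       [ 1.    ,  0.0004, -0.0006,  0.    ],
       [ 0.0007, -0.2964,  0.9551, -0.1434],
       [ 0.    ,  0.    ,  0.    ,  1.    ]])}
```

View pics/scene0.png

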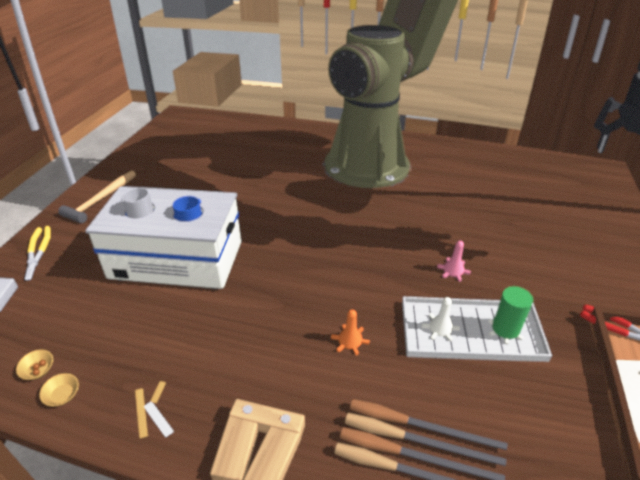

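View pics/top0.png

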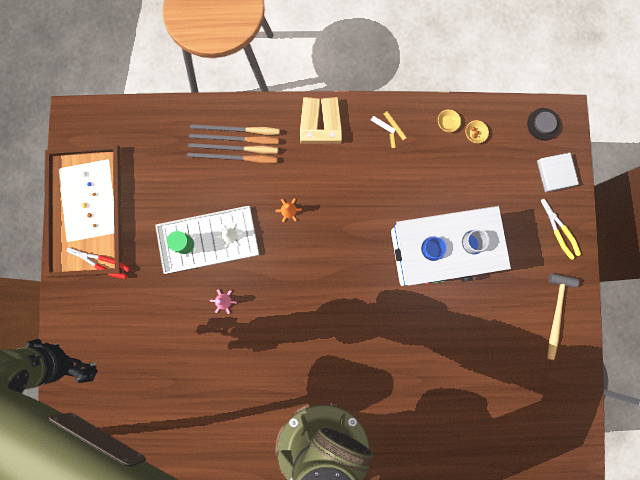

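The steel beaker is at top px (478,240), next to the blue one at (434,246). Candidates for the free post in the top view are white on the tray at (230,235), orange at (288,210) and pink at (223,301). I choose the white one, since it is the only one on the tray. I'll pass over the rack first to measure it close up.

apply_moves([
  [0,0,-0.01,0.1406,0.085],
  [0,0,-0.01,0.1406,0.085],
  [0,0,-0.01,0.1406,0.085],
  [0,0,-0.01,0.1406,0.085],
  [0,0,-0.01,0.1406,0.085],
  [0,0,-0.01,0.1406,0.085],
  [0,0,-0.01,0.1406,0.085],
  [0,0,0,0.1406,0.085],
  [-0.029,0.028,0,0,0.085],
  [-0.029,0.028,0,0,0.085],
  [-0.029,0.028,0,0,0.085],
  [-0.029,0.028,0,0,0.085],
  [-0.029,0.028,0,0,0.085],
  [-0.029,0.028,0,0,0.085],
  [-0.029,0.028,0,0,0.085],
  [-0.029,0.028,0,0,0.085],
  [-0.029,0.028,0,0,0.085],
  [-0.029,0.028,0,0,0.085],
])

```text
clock: 2.5
position: [0.5398, 0.2501, 0.3015]
tcp_rot: [2.221, 2.222, 0.001]
contact_force: [-0.6, -0.1, 0.2]
gripper_width: 0.996
finger_force: 0.0
```

```bash
python3 - <<'E'
from h import *
np.set_printoptions(precision=4,suppress=True)
s=bot.get_obs();print(s["clock"],s["position"],s["joints"],T()[:3,:3])
im,P=shot("wrist","pics/w1.png")
for t in("cup_green","post_free"):
    for d in nets.recognise("wrist",t)[:4]:
        X=P@np.r_[d["centre"],1]; print(t,round(d["confidence"],2),X[:3],proj("wrist",P,X[:3])[0].round())
E
```

```text
2.5 [0.5398 0.2501 0.3015] [0.4338 0.2875 0.076  1.3589 0.0001 2.0045] [[-0.0002  1.      0.0003]
 [ 1.      0.0002  0.0003]
 [ 0.0003  0.0003 -1.    ]]
cup_green 0.77 [0.5325 0.3554 0.0942] [317.  71.]
post_free 0.91 [0.5492 0.2452 0.0239] [335. 195.]
post_free 0.89 [0.6189 0.0929 0.0235] [397. 330.]
post_free 0.87 [0.3844 0.2607 0.0229] [170. 179.]
```

View pics/w1.png

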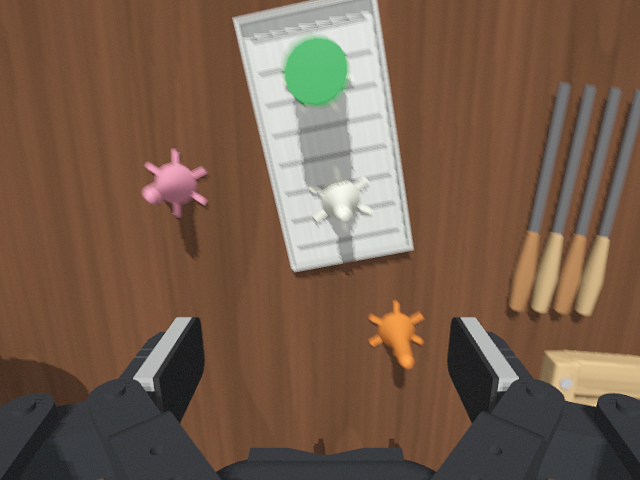

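The white post on the tray (base about (340,200), tip about (344,213)) is the free one. Orange (397,330) and pink (175,185) stand on the bench. I'll take a close crop of it to locate it.

```bash
python3 - <<'E'
import cv2
im=cv2.imread("pics/w1.png"); cv2.imwrite("pics/w1c.png",cv2.resize(im[160:240,290:390],None,fx=8,fy=7.5,interpolation=cv2.INTER_CUBIC)[:600,:800])
from h import *
P=campose("wrist"); np.set_printoptions(precision=4,suppress=True)
hsv=cv2.cvtColor(im,cv2.COLOR_BGR2HSV); m=cv2.inRange(hsv,(45,100,40),(80,255,255))
n,l,st,c=cv2.connectedComponentsWithStats(m); k=1+st[1:,4].argmax(); print(st[k],c[k])
print(ray("wrist",P,[[344,213]],0.08), ray("wrist",P,[[311,189],[362,182],[366,212],[318,217]],0.01), ray("wrist",P,[c[k]],.092))
print(proj("wrist",P,[[.5492,.2452,.01],[.5492,.2452,.08]]))
E
```

```text
[ 283   38   64   68 3266] [315.6574  71.2774]
[[0.5557 0.2391 0.08  ]] [[0.5246 0.248  0.01  ]
 [0.5769 0.255  0.01  ]
 [0.5818 0.2235 0.01  ]
 [0.5315 0.2183 0.01  ]] [[0.5322 0.3548 0.092 ]]
[[334.911  191.5779]
 [336.608  206.2233]]
```

View pics/w1c.png

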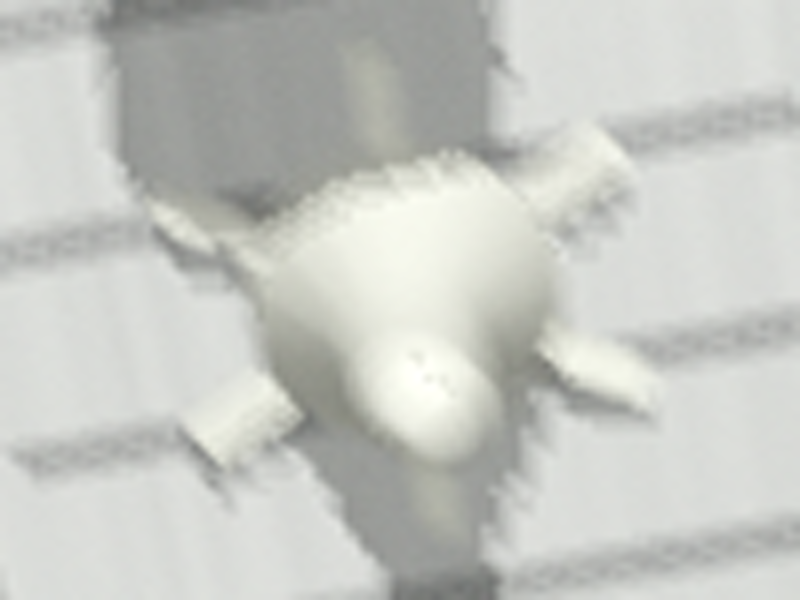

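```bash
python3 - <<'E'
from h import *
P=campose("wrist"); np.set_printoptions(precision=4,suppress=True)
print(ray("wrist",P,[[340.5,200.2]],.009), ray("wrist",P,[[343,213]],.078))
E
```

```text
[[0.5551 0.2359 0.009 ]] [[0.5549 0.2386 0.078 ]]
```

apply_moves([
  [-0.038,-0.001,0,0,0.085],
  [-0.038,-0.001,0,0,0.085],
  [-0.038,-0.001,0,0,0.085],
  [-0.038,-0.001,0,0,0.085],
  [-0.038,-0.001,0,0,0.085],
  [-0.038,-0.001,0,0,0.085],
  [-0.038,-0.001,0,0,0.085],
  [-0.038,-0.001,0,0,0.085],
  [-0.038,-0.001,0,0,0.085],
  [-0.038,-0.001,0,0,0.085],
  [-0.038,-0.001,0,0,0.085],
  [-0.038,-0.001,0,0,0.085],
  [-0.038,-0.001,0,0,0.085],
  [-0.038,-0.001,0,0,0.085],
  [-0.038,-0.001,0,0,0.085],
  [-0.038,-0.001,0,0,0.085],
  [0,0,0,0,0.085],
])

```text
clock: 4.35
position: [0.5227, -0.3595, 0.3005]
tcp_rot: [2.224, 2.218, -0.002]
contact_force: [0.2, 0.4, -0.6]
gripper_width: 0.993
finger_force: 0.0
```

```bash
python3 - <<'E'
from h import *
np.set_printoptions(precision=4,suppress=True)
s=bot.get_obs();print(s["clock"],s["position"])
im,P=shot("wrist","pics/w2.png")
for t in("beaker","beaker_blue"):
    for d in nets.recognise("wrist",t)[:4]:
        X=P@np.r_[d["centre"],1]; print(t,round(d["confidence"],2),X[:3],proj("wrist",P,X[:3])[0].round())
E
```

```text
4.35 [ 0.5227 -0.3595  0.3005]
beaker 0.96 [ 0.5203 -0.3776  0.1465] [323. 244.]
beaker_blue 0.55 [ 0.4922 -0.2536  0.1515] [278.  62.]
```

View pics/w2.png

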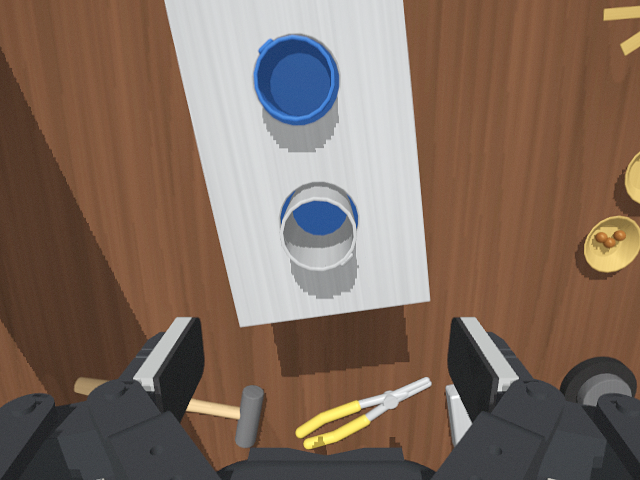

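The steel beaker's rim is an ellipse centred about (319,233), and the blue beaker is at (297,80). They are clearly separate.

```bash
python3 - <<'E'
from h import *
P=campose("wrist"); np.set_printoptions(precision=4,suppress=True)
print(ray("wrist",P,[[319,233],[281,232],[357,234],[319,196],[319,270]],.17), ray("wrist",P,[[297,80]],.157))
im=cv2.imread("pics/w2.png")
for c in([.519,-.3665],[.520,-.3665],[.520,-.364]):
  a=np.linspace(0,6.283,400); q=[]
  for r in(.0247,):
    uv=proj("wrist",P,np.c_[c[0]+r*np.cos(a),c[1]+r*np.sin(a),a*0+.17])
g=cv2.cvtColor(im,cv2.COLOR_BGR2GRAY).astype(np.float32)
best=[]
for x in np.arange(.512,.53,.0005):
  for y in np.arange(-.376,-.356,.0005):
    f=lambda r:cv2.remap(g,*[np.float32(v) for v in proj("wrist",P,np.c_[x+r*np.cos(a),y+r*np.sin(a),a*0+.17]).T],cv2.INTER_LINEAR).mean()
    best.append((f(.0248)-f(.0222),x,y))
print(sorted(best)[-4:])
E
```

```text
[[ 0.5182 -0.3582  0.17  ]
 [ 0.4927 -0.3575  0.17  ]
 [ 0.5437 -0.3588  0.17  ]
 [ 0.5183 -0.333   0.17  ]
 [ 0.5181 -0.3847  0.17  ]] [[ 0.5043 -0.2607  0.157 ]]Traceback (most recent call last):
  File "<stdin>", line 14, in <module>
  File "<stdin>", line 13, in <lambda>
  File "h.py", line 12, in proj
    p=vision.camera_params(n); C=np.linalg.inv(P)
ValueError: time passes only in moves, steps and waits
```

apply_moves([
  [0,-0.0045,0.02,0,0.085],
  [0,0,0.02,0,0.085],
  [0,0,0.02,0,0.085],
  [0,0,0.02,0,0.085],
  [0,0,0.02,0,0.085],
  [0,0,0.02,0,0.085],
  [0,0,0.02,0,0.085],
  [0,0,0.015,0,0.085],
  [0,0,0.009,0,0.085],
  [0,0,0,0,0.085],
  [0,0,0,0,0.046],
  [0,0,0,0,0.046],
  [0,0,0,0,0.046],
  [0,0,0,0,0.046],
  [0,0,0,0,0.046],
  [0,0,0,0,0.046],
  [0,0,0,0,0.046],
  [0,0,0,0,0.046],
], force=35)

```text
clock: 6.3
position: [0.5189, -0.3571, 0.1387]
tcp_rot: [2.22, 2.22, 0.001]
contact_force: [-1.2, 0.7, 7.0]
gripper_width: 0.608
finger_force: 36.5
```

apply_moves([
  [0,0,-0.008,0,0.046],
  [0,0,-0.014,0,0.046],
  [0,0,-0.02,0,0.046],
  [0,0,-0.02,0,0.046],
  [0,0,-0.02,0,0.046],
  [0,0,-0.02,0,0.046],
  [0,0,-0.018,0,0.046],
  [0.01,0,0,0,0.046],
  [0.024,-0.004,0,0,0.046],
  [0.024,-0.004,0,0,0.046],
  [0.024,-0.004,0,0,0.046],
  [0.024,-0.004,0,0,0.046],
  [0.024,-0.004,0,0,0.046],
  [0.024,-0.004,0,0,0.046],
  [0.024,-0.004,0,0,0.046],
  [0.024,-0.004,0,0,0.046],
  [0.024,-0.004,0,0,0.046],
  [0.024,-0.004,0,0,0.046],
])

```text
clock: 8.1
position: [0.4774, -0.105, 0.2567]
tcp_rot: [-2.22, -2.221, 0.0]
contact_force: [-0.0, 0.7, -1.7]
gripper_width: 0.607
finger_force: 37.0
```

```bash
python3 - <<'E'
from h import *
s=bot.get_obs();print(s["position"],s["contact_force"],s["ft_torque"],s["gripper_width"])
a,_=shot("wrist","pics/w3.png"); b,P=shot("scene","pics/s3.png")
u=proj("scene",P,[s["position"]])[0].astype(int); print(u)
c=cv2.resize(b[max(u[1]-100,0):u[1]+100,max(u[0]-100,0):u[0]+100],(400,400))
cv2.imwrite("pics/c3.png",np.hstack([cv2.resize(a,(400,300)),c[:300]])[:,:,::-1])
E
```

```text
[ 0.47735364 -0.10496743  0.2567073 ] [-0.00447565  0.7046631  -1.67563892] [0.0199422  0.0146857  0.02822286] 0.6071100058357101
[265 160]
```

View pics/c3.png

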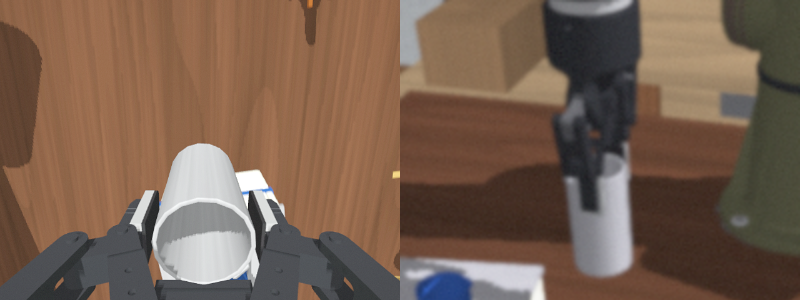

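The beaker is held upright by its rim at wrist crop (205,240). Next I'll lower it to the bench.

apply_moves([
  [0,0,0.015,0,0.046],
  [0,0,0.025,0,0.046],
  [0,0,0.025,0,0.046],
  [0,0,0.025,0,0.046],
  [0,0,0.025,0,0.046],
  [0,0,0.025,0,0.046],
  [0,0,0.022,0,0.046],
  [0,0,0.014,0,0.046],
  [0,0,0.005,0,0.046],
  [0,0,0.004,0,0.046],
  [0,0,0.003,0,0.046],
  [0,0,0.002,0,0.046],
  [0,0,0.002,0,0.046],
  [0,0,0,0,0.046],
], force=20)

```text
clock: 9.6
position: [0.4785, -0.1066, 0.0655]
tcp_rot: [2.221, 2.221, 0.0]
contact_force: [0.5, -0.7, -2.1]
gripper_width: 0.607
finger_force: 37.0
```

apply_moves([
  [0,0,0.0015,0,0.047],
  [0,0,0.0015,0,0.047],
  [0,0,0.001,0,0.047],
], force=20)

```text
clock: 9.9
position: [0.4788, -0.1069, 0.0635]
tcp_rot: [2.22, 2.22, 0.0]
contact_force: [-10.2, 2.6, 31.4]
gripper_width: 0.607
finger_force: 39.7
```

apply_moves([
  [0,0,-0.0015,0,0.05],
  [0,0,0,0,0.05],
], force=20)

```text
clock: 10.1
position: [0.4789, -0.1068, 0.0637]
tcp_rot: [2.22, 2.221, 0.001]
contact_force: [-3.0, 1.2, 8.6]
gripper_width: 0.605
finger_force: 37.8
```

apply_moves([
  [0,0,0,0,0.062],
  [0,0,0,0,0.062],
  [0,0,0,0,0.062],
  [0,0,-0.001,0,0.062],
  [0,0,0,0,0.062],
  [0,0,0,0,0.062],
  [0,0,0,0,0.048],
  [0,0,0,0,0.048],
  [0,0,0,0,0.048],
  [0,0,0,0,0.048],
  [0,0,0,0,0.048],
], force=20)

```text
clock: 11.2
position: [0.4783, -0.1066, 0.0639]
tcp_rot: [2.221, 2.222, -0.0]
contact_force: [-1.2, 0.5, 4.5]
gripper_width: 0.609
finger_force: 20.9
```

apply_moves([
  [0.0045,0,-0.0004,0,0.048],
  [0.0046,0,-0.001,0,0.048],
  [0.0046,0,-0.0008,0,0.048],
  [0.0047,0,-0.0005,0,0.048],
  [0.0047,0,-0.0003,0,0.048],
  [0.0047,0,0,0,0.048],
  [0.0047,0,0.0002,0,0.048],
  [0.0047,0,0.0005,0,0.048],
  [0.0046,0,0.0007,0,0.048],
  [0.0046,0,0.001,0,0.048],
  [0,0,0,0,0.048],
])

```text
clock: 12.3
position: [0.4781, -0.0596, 0.0642]
tcp_rot: [-2.22, -2.222, 0.0]
contact_force: [0.2, -0.9, -0.9]
gripper_width: 0.615
finger_force: 21.4
```

```bash
python3 - <<'E'
from h import *
s=bot.get_obs();print(s["position"],s["contact_force"],s["ft_torque"],s["gripper_width"])
a,_=shot("wrist","pics/w4.png"); b,P=shot("scene","pics/s4.png")
u=proj("scene",P,[s["position"]])[0].astype(int); print(u)
c=cv2.resize(b[max(u[1]-80,0):u[1]+80,max(u[0]-80,0):u[0]+80],(400,400))
cv2.imwrite("pics/c4.png",np.hstack([cv2.resize(a,(400,300)),c[60:360]])[:,:,::-1])
E
```

```text
[ 0.47810599 -0.05964247  0.06419329] [ 0.1523555  -0.90638469 -0.89367409] [ 0.03770179 -0.04747619  0.02641541] 0.6147019517756991
[293 250]
```

View pics/c4.png

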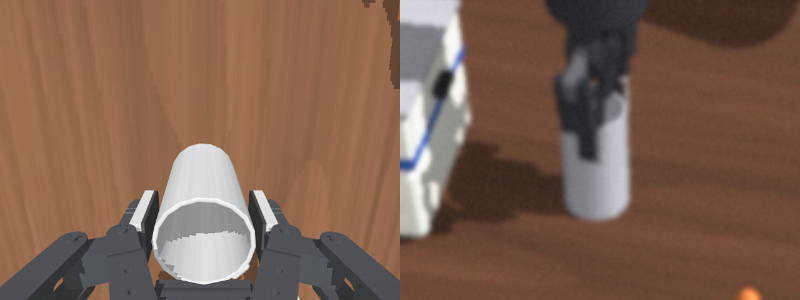

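The scene crop shows the beaker at (595,150) still upright: it slid instead of tilting, because the grip's torsion exceeds the bench friction. I'll raise it and push its bottom sideways against the top edge of the cleaner's end wall, which gives a long lever.

apply_moves([
  [0,0,-0.01,0,0.048],
  [0,0,-0.02,-0.138,0.048],
  [0,0,-0.025,0,0.048],
  [0,0,-0.025,0,0.048],
  [0,0,-0.025,0,0.048],
  [0,0,-0.02,0,0.048],
  [-0.015,0,0,0,0.048],
  [-0.02,0,0,0,0.048],
  [-0.02,0,0,0,0.048],
  [-0.02,0,0,0,0.048],
  [-0.012,0,0,0,0.048],
  [-0.006,0,0,0,0.048],
  [-0.004,0,0,0,0.048],
  [-0.004,0,0,0,0.048],
  [-0.004,0,0,0,0.048],
  [-0.004,0,0,0,0.048],
])

```text
clock: 14.0
position: [0.4933, -0.1676, 0.1895]
tcp_rot: [-2.061, -2.37, -0.001]
contact_force: [-0.5, 3.5, 1.0]
gripper_width: 0.612
finger_force: 21.1
```

apply_moves([
  [-0.004,0,0,0,0.048],
  [-0.004,0,0,0,0.048],
  [-0.004,0,0,0,0.048],
  [-0.004,0,0,0,0.048],
  [-0.004,0,0,0,0.048],
  [-0.004,0,0,0,0.048],
  [-0.004,0,0,0,0.048],
  [-0.004,0,0,0,0.048],
  [-0.004,0,0,0,0.048],
  [-0.004,0,0,0,0.048],
])

```text
clock: 15.0
position: [0.4988, -0.2081, 0.1893]
tcp_rot: [-2.063, -2.369, 0.0]
contact_force: [-0.1, 4.0, -0.4]
gripper_width: 0.612
finger_force: 21.1
```

```bash
python3 - <<'E'
from h import *
s=bot.get_obs();print(s["position"],s["contact_force"],s["ft_torque"],s["gripper_width"])
a,_=shot("wrist","pics/w5.png"); b,P=shot("scene","pics/s5.png")
u=proj("scene",P,[s["position"]])[0].astype(int); print(u)
c=cv2.resize(b[max(u[1]-80,0):u[1]+80,max(u[0]-80,0):u[0]+80],(400,400))
cv2.imwrite("pics/c5.png",np.hstack([cv2.resize(a,(400,300)),c[60:360]])[:,:,::-1])
E
```

```text
[ 0.49880003 -0.20808267  0.18925684] [-0.07906346  3.96555422 -0.4225831 ] [ 0.80867711  0.16943578 -0.0538203 ] 0.6123452343925752
[211 191]
```

View pics/c5.png

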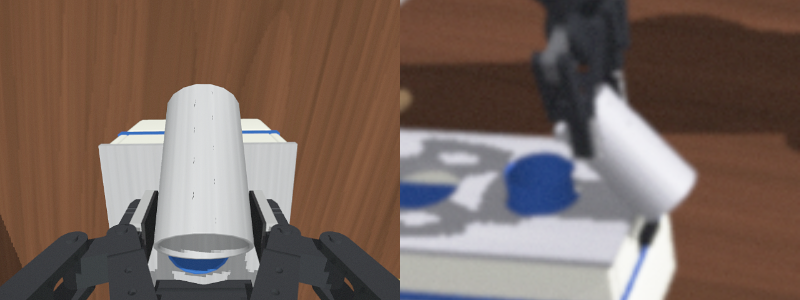

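The scene crop shows the beaker tilted about 40° with its mouth toward the cleaner, and blue is undisturbed at (540,185). Now I'll carry it to free bench.

apply_moves([
  [0.003,0,-0.01,0,0.048],
  [0.004,0,-0.015,0,0.048],
  [0.018,0,-0.005,0,0.048],
  [0.025,0,0,0,0.048],
  [0.025,0,0,0,0.048],
  [0.025,0,0,0,0.048],
  [0.025,0,0,0,0.048],
  [0.025,0,0,0,0.048],
  [0.025,0,0,0,0.048],
  [0.025,0,0.01,0,0.048],
  [0.02,0,0.02,0,0.048],
  [0.005,0,0.025,0,0.048],
  [0,0,0.025,0,0.048],
  [0,0,0.025,0,0.048],
  [0,0,0.02,0,0.048],
  [0,0,0.015,0,0.048],
  [0,0,0.01,0,0.048],
  [0,0,0.004,0,0.048],
])

```text
clock: 16.9
position: [0.4673, 0.0155, 0.0649]
tcp_rot: [-2.062, -2.37, 0.001]
contact_force: [0.6, -0.3, -1.8]
gripper_width: 0.615
finger_force: 21.4
```

apply_moves([
  [0,0,0.002,0,0.048],
  [0,0,0.0023,0,0.048],
  [-0.0035,0,0.0017,0,0.048],
  [-0.0035,0,0.0017,0,0.048],
  [-0.0034,0,0.002,0,0.048],
  [-0.0034,0,0.002,0,0.048],
  [-0.0031,0,0.0023,0,0.048],
  [-0.0032,0,0.0023,0,0.048],
  [-0.003,0,0.0025,0,0.048],
  [-0.003,0,0.0026,0,0.048],
  [-0.0027,0,0.0028,0,0.048],
  [-0.0027,0,0.0028,0,0.048],
])

```text
clock: 18.1
position: [0.4728, -0.0165, 0.0386]
tcp_rot: [2.062, 2.369, 0.001]
contact_force: [-2.3, -3.0, 3.4]
gripper_width: 0.603
finger_force: 20.2
```

Pivoting with low force. I'll continue down.

apply_moves([
  [-0.0025,0,0.003,0,0.048],
  [-0.0025,0,0.003,0,0.048],
  [-0.0022,0,0.0032,0,0.048],
  [-0.0022,0,0.0032,0,0.048],
  [-0.002,0,0.0034,0,0.048],
  [-0.0019,0,0.0034,0,0.048],
  [-0.0016,0,0.0035,0,0.048],
  [-0.0016,0,0.0035,0,0.048],
  [-0.001,0,0.003,0,0.048],
])

```text
clock: 19.0
position: [0.4738, -0.0331, 0.0094]
tcp_rot: [-2.061, -2.368, 0.0]
contact_force: [-6.9, 1.7, 26.9]
gripper_width: 0.601
finger_force: 21.7
```

```bash
python3 - <<'E'
from h import *
s=bot.get_obs();print(s["position"],s["contact_force"],s["ft_torque"],s["gripper_width"])
a,_=shot("wrist","pics/w6.png"); b,P=shot("scene","pics/s6.png")
u=proj("scene",P,[s["position"]])[0].astype(int); print(u)
c=cv2.resize(b[max(u[1]-80,0):u[1]+80,max(u[0]-80,0):u[0]+80],(400,400))
cv2.imwrite("pics/c6.png",np.hstack([cv2.resize(a,(400,300)),c[60:360]])[:,:,::-1])
E
```

```text
[ 0.4738366  -0.03306922  0.00935795] [-6.94179737  1.68364155 26.88391089] [0.57461324 1.4666871  0.18111203] 0.6005405657314863
[307 271]
```

View pics/c6.png

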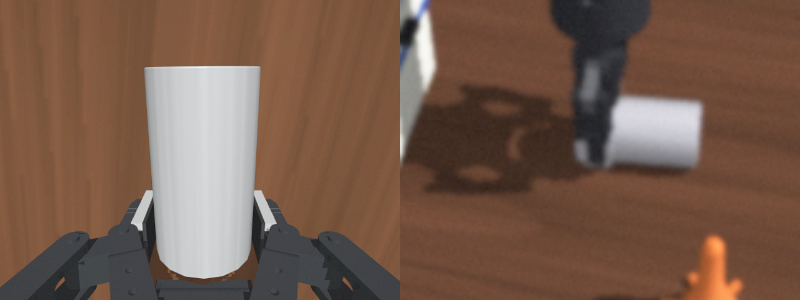

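The beaker lies flat: scene crop shows it from (580,140) to (700,130), and its bottom edge is at wrist px about (325,107). Release.

```bash
python3 - <<'E'
from h import *
P=campose("wrist"); M=np.linalg.inv(T()); np.set_printoptions(precision=4,suppress=True)
for z in(.026,.052):
  X=ray("wrist",P,[[325,107],[325,113],[232,110],[416,110]],z); print((np.c_[X,np.ones(4)]@M.T)[:,:3])
E
```

```text
[[ 0.0769 -0.0007 -0.0166]
 [ 0.0753 -0.0007 -0.0166]
 [ 0.0762 -0.0273 -0.0166]
 [ 0.0762  0.0253 -0.0166]]
[[ 0.0767 -0.0007 -0.0426]
 [ 0.0754 -0.0007 -0.0426]
 [ 0.0761 -0.0218 -0.0426]
 [ 0.0761  0.02   -0.0426]]
```

apply_moves([
  [0,0,-0.0015,0,0.048],
  [0,0,-0.0005,0,0.054],
  [0,0,0,0,0.058],
  [0,0,0,0,0.066],
  [0,0,0,0,0.075],
  [0,0,0,0,0.085],
  [0,0,0,0,0.085],
  [0,0,0,0,0.085],
])

```text
clock: 19.9
position: [0.4746, -0.0335, 0.0112]
tcp_rot: [2.063, 2.369, -0.0]
contact_force: [0.3, -0.1, 0.8]
gripper_width: 0.995
finger_force: 0.0
```

apply_moves([
  [0.014,0,0,0,0.085],
  [0.02,0,0,0,0.085],
  [0.02,0,0,0,0.085],
  [0.015,0,0,0,0.085],
  [0,0,0.001,0,0.085],
  [0,0,0,0,0.07],
  [0,0,0,0,0.06],
  [0,0,0,0,0.048],
  [0,0,0,0,0.048],
  [0,0,0,0,0.048],
  [0,0,0,0,0.048],
  [0,0,0,0,0.048],
], force=20)

```text
clock: 21.1
position: [0.4653, 0.0345, 0.0103]
tcp_rot: [2.063, 2.369, -0.0]
contact_force: [-1.4, -0.8, 2.5]
gripper_width: 0.596
finger_force: 21.2
```

```bash
python3 - <<'E'
from h import *
s=bot.get_obs();print(s["position"],s["contact_force"],s["ft_torque"],s["gripper_width"],s["joints"])
E
```

```text
[0.46526638 0.03454921 0.01031069] [-1.44893592 -0.79641139  2.49516382] [-0.26299108  0.09412233 -0.00393761] 0.5964857126492278 [ 7.45010551e-02  2.80701090e-01 -6.57158694e-01  6.32683174e-01
 -5.36131496e-04  1.50745351e+00]
```

apply_moves([
  [0,0,-0.005,0,0.048],
  [0,0,-0.01,0,0.048],
  [0,0,-0.02,0,0.048],
  [0,0.006,-0.02,0,0.048],
  [-0.01,0.008,-0.02,0,0.048],
  [-0.015,0.008,-0.02,0,0.048],
  [-0.02,0.008,-0.02,0,0.048],
  [-0.02,0.008,-0.013,0,0.048],
  [-0.02,0,0,0,0.048],
  [-0.015,0,0,0,0.048],
  [-0.005,0,0,0,0.048],
])

```text
clock: 22.2
position: [0.517, -0.065, 0.1383]
tcp_rot: [-2.064, -2.368, 0.0]
contact_force: [0.5, -0.4, -1.2]
gripper_width: 0.597
finger_force: 21.5
```

```bash
python3 - <<'E'
from h import *
s=bot.get_obs();print(s["position"],s["contact_force"],s["ft_torque"],s["gripper_width"])
a,_=shot("wrist","pics/w7.png"); b,P=shot("scene","pics/s7.png")
u=proj("scene",P,[s["position"]])[0].astype(int); print(u)
c=cv2.resize(b[max(u[1]-80,0):u[1]+80,max(u[0]-80,0):u[0]+80],(400,400))
cv2.imwrite("pics/c7.png",np.hstack([cv2.resize(a,(400,300)),c[60:360]])[:,:,::-1])
E
```

```text
[ 0.51695952 -0.06496181  0.13829555] [ 0.46275326 -0.43325336 -1.1918407 ] [0.07920142 0.04516691 0.02710069] 0.5971089201310025
[283 231]
```

View pics/c7.png

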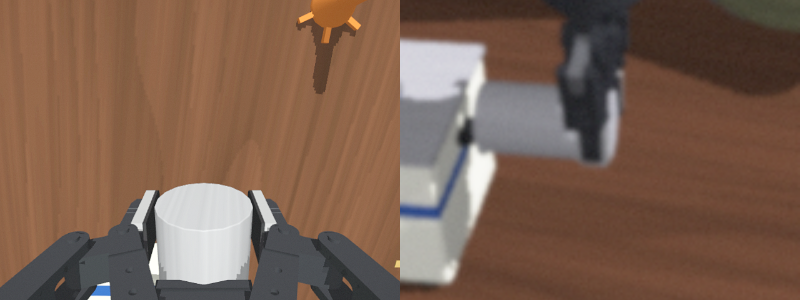

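The beaker is held level with its mouth toward the cleaner. Next I'll bring the lower lip against the cover edge and rotate about it.

apply_moves([
  [-0.008,0,0,0,0.048],
  [-0.008,0,0,0,0.048],
  [-0.005,0,0,0,0.048],
  [-0.003,0,0,0,0.048],
  [-0.002,0,0,0,0.048],
  [0,0,0,0,0.048],
])

```text
clock: 22.9
position: [0.5208, -0.0898, 0.1382]
tcp_rot: [-2.063, -2.369, -0.0]
contact_force: [-0.1, 0.7, -1.0]
gripper_width: 0.596
finger_force: 21.5
```

apply_moves([
  [-0.002,0,0,0,0.048],
  [-0.002,0,0,0,0.048],
  [0,0,0,0,0.048],
])

```text
clock: 23.2
position: [0.5214, -0.0937, 0.1382]
tcp_rot: [2.063, 2.369, 0.0]
contact_force: [-0.6, 1.3, -2.3]
gripper_width: 0.597
finger_force: 21.5
```

apply_moves([
  [-0.002,0,0,0,0.048],
  [-0.002,0,0,0,0.048],
  [0,0,0,0,0.048],
])

```text
clock: 23.5
position: [0.5216, -0.0961, 0.1381]
tcp_rot: [-2.06, -2.368, -0.004]
contact_force: [-0.4, 6.5, -0.5]
gripper_width: 0.598
finger_force: 21.6
```

apply_moves([
  [-0.002,0,-0.0035,0,0.048],
  [-0.002,0,-0.004,0,0.048],
  [-0.0014,0,-0.0037,0,0.048],
  [-0.0014,0,-0.0036,0,0.048],
])

```text
clock: 23.9
position: [0.5224, -0.1029, 0.1529]
tcp_rot: [-2.06, -2.369, -0.003]
contact_force: [-0.7, 4.4, -2.1]
gripper_width: 0.596
finger_force: 22.0
```

apply_moves([
  [-0.0018,0,-0.0035,0,0.048],
  [-0.0019,0,-0.0035,0,0.048],
  [-0.002,0,-0.0034,0,0.048],
  [-0.0022,0,-0.0033,0,0.048],
  [-0.0023,0,-0.0031,0,0.048],
  [-0.0024,0,-0.003,0,0.048],
  [-0.0026,0,-0.003,0,0.048],
  [-0.0027,0,-0.0029,0,0.048],
])

```text
clock: 24.7
position: [0.5253, -0.1224, 0.179]
tcp_rot: [2.063, 2.369, -0.0]
contact_force: [-0.9, 4.2, -0.6]
gripper_width: 0.599
finger_force: 22.3
```

```bash
cat > ang.py <<'E'
from h import *
np.set_printoptions(precision=4,suppress=True)
M=T(); s=bot.get_obs(); print(s["position"],s["contact_force"],s["ft_torque"])
for n in("scene","top","wrist"):
    P=campose(n); vision.get_image(n)
    for d in nets.recognise(n,"beaker")[:2]:
        X=P@np.r_[d["centre"],1]; print(n,round(d["confidence"],2),X[:3],"tool",(np.linalg.inv(M)@X)[:3])
E
python3 ang.py
```

```text
[ 0.5253 -0.1224  0.179 ] [-0.9304  4.2074 -0.5714] [0.8594 0.0754 0.0327]
scene 0.83 [ 0.5507 -0.1532  0.1831] tool [-0.034   0.0209 -0.0041]
scene 0.56 [0.5501 0.3572 0.0687] tool [0.4716 0.0906 0.1101]
wrist 0.96 [ 0.5296 -0.1167  0.2051] tool [ 0.0051  0.0051 -0.0261]
```

apply_moves([
  [-0.0028,0,-0.0027,0,0.048],
  [-0.0028,0,-0.0027,0,0.048],
  [-0.003,0,-0.0024,0,0.048],
  [-0.003,0,-0.0024,0,0.048],
  [-0.0032,0,-0.0021,0,0.048],
  [-0.0032,0,-0.0021,0,0.048],
  [-0.0034,0,-0.0018,0,0.048],
  [-0.0034,0,-0.0018,0,0.048],
])

```text
clock: 25.8
position: [0.5288, -0.1469, 0.1969]
tcp_rot: [2.063, 2.369, 0.0]
contact_force: [-0.1, 3.3, -0.9]
gripper_width: 0.597
finger_force: 22.5
```

```bash
python3 ang.py
```

```text
[ 0.5288 -0.1469  0.1969] [-0.1252  3.3429 -0.8511] [0.8524 0.1652 0.0728]
scene 0.74 [ 0.5494 -0.161   0.1935] tool [-0.0168  0.0184  0.0034]
top 0.44 [0.5526 0.233  0.0174] tool [0.373  0.0759 0.1795]
wrist 0.8 [ 0.5326 -0.1407  0.2186] tool [ 0.0055  0.0046 -0.0217]
```

apply_moves([
  [0.005,0,-0.004,0,0.048],
  [0.015,0,0,0,0.048],
  [0.02,0,0,0,0.048],
  [0.015,0,0.008,0,0.048],
  [0,0,0.015,0,0.048],
  [0,0,0.015,0,0.048],
  [0,0,0.009,0,0.048],
  [0,0,0,0,0.048],
  [-0.005,0,0,0,0.048],
  [-0.004,0,0,0,0.048],
  [-0.003,0,0,0,0.048],
  [-0.002,0,0,0,0.048],
  [0,0,0,0,0.048],
])

```text
clock: 27.4
position: [0.5233, -0.1065, 0.154]
tcp_rot: [2.063, 2.368, 0.0]
contact_force: [-0.4, -0.4, -1.9]
gripper_width: 0.597
finger_force: 22.3
```

apply_moves([
  [-0.002,0,0,0,0.048],
  [-0.002,0,0,0,0.048],
  [0,0,0,0,0.048],
])

```text
clock: 27.7
position: [0.5236, -0.1101, 0.1537]
tcp_rot: [2.063, 2.369, -0.0]
contact_force: [0.5, -0.1, -2.1]
gripper_width: 0.593
finger_force: 22.3
```

apply_moves([
  [-0.003,0,0,0,0.048],
  [-0.003,0,0,0,0.048],
  [-0.003,0,0,0,0.048],
  [0,0,0,0,0.048],
])

```text
clock: 28.1
position: [0.5241, -0.1143, 0.1539]
tcp_rot: [-2.055, -2.366, -0.012]
contact_force: [-3.6, 15.1, 5.7]
gripper_width: 0.595
finger_force: 23.2
```

apply_moves([
  [0,0,-0.003,0,0.048],
  [-0.002,0,-0.003,0,0.048],
  [-0.0028,0,-0.0028,0,0.048],
  [-0.0029,0,-0.0027,0,0.048],
])

```text
clock: 28.5
position: [0.5256, -0.1247, 0.1653]
tcp_rot: [-2.059, -2.368, -0.004]
contact_force: [-0.7, 5.2, 0.2]
gripper_width: 0.594
finger_force: 22.2
```

```bash
python3 ang.py
```

```text
[ 0.5256 -0.1247  0.1653] [-0.7249  5.1847  0.2017] [ 1.4095  0.2422 -0.0077]
scene 0.88 [ 0.5453 -0.1327  0.1565] tool [-0.0107  0.0184  0.0087]
scene 0.26 [ 0.5676 -0.3004  0.1172] tool [-0.1801  0.0172  0.0473]
top 0.75 [ 0.4988 -0.2861  0.1529] tool [-0.1562 -0.0489  0.0117]
top 0.47 [ 0.5193 -0.0984  0.1835] tool [ 0.0269 -0.0026 -0.0181]
wrist 0.68 [ 0.5257 -0.1149  0.1934] tool [ 0.0098  0.0015 -0.0281]
```

apply_moves([
  [-0.0033,0,-0.0025,0,0.048],
  [-0.0033,0,-0.0022,0,0.048],
  [-0.0033,0,-0.0022,0,0.048],
  [-0.0034,0,-0.0019,0,0.048],
  [-0.0035,0,-0.0019,0,0.048],
  [-0.0036,0,-0.0016,0,0.048],
  [-0.0036,0,-0.0016,0,0.048],
  [0,0,0,0,0.048],
])

```text
clock: 29.6
position: [0.5293, -0.1509, 0.1792]
tcp_rot: [2.063, 2.369, -0.001]
contact_force: [0.0, 2.9, -1.0]
gripper_width: 0.599
finger_force: 21.6
```

apply_moves([
  [-0.003,0,-0.0013,0,0.048],
  [-0.002,0,-0.001,0,0.048],
  [-0.001,0,0,0,0.048],
  [0,0,0,0,0.048],
])

```text
clock: 30.0
position: [0.53, -0.1564, 0.1814]
tcp_rot: [2.063, 2.369, -0.0]
contact_force: [-0.0, 3.3, -0.8]
gripper_width: 0.595
finger_force: 21.5
```

apply_moves([
  [0.006,0,0,0,0.048],
  [0.015,0,0,0,0.048],
  [0.022,0,0,0,0.048],
  [0.022,0,0,0,0.048],
  [0.022,0,0,0,0.048],
  [0.022,0,0.005,0,0.048],
  [0.015,0,0.015,0,0.048],
  [0.006,0,0.02,0,0.048],
  [0,0,0.02,0,0.048],
  [0,0,0.02,0,0.048],
  [0,0,0.014,0,0.048],
  [0,0,0.008,0,0.048],
  [0,0,0.003,0,0.048],
  [0,0,0,0,0.048],
])

```text
clock: 31.4
position: [0.5121, -0.0272, 0.0765]
tcp_rot: [2.062, 2.37, -0.0]
contact_force: [0.3, -0.9, -1.5]
gripper_width: 0.592
finger_force: 21.4
```

```bash
python3 ang.py
```

```text
[ 0.5121 -0.0272  0.0765] [ 0.2812 -0.9191 -1.4579] [-0.0683  0.0203  0.0405]
scene 0.89 [ 0.5299 -0.0057  0.0652] tool [0.0189 0.0206 0.0113]
wrist 0.89 [ 0.513  -0.0138  0.1075] tool [ 0.0131  0.0027 -0.031 ]
```

```bash
cat > fit.py <<'E'
from h import *
import sys
np.set_printoptions(precision=4,suppress=True)
M=T(); P=campose("scene"); im=vision.get_image("scene"); cv2.imwrite("pics/sf.png",im[:,:,::-1])
h=cv2.cvtColor(im,cv2.COLOR_RGB2HSV); m=((h[:,:,1]<60)&(h[:,:,2]>75)).astype(np.uint8)
p=vision.camera_params("scene"); K=np.array(p["camera_matrix"]); D=np.array(p["dist"]); C=np.linalg.inv(P); rv=cv2.Rodrigues(C[:3,:3])[0]
t=np.linspace(0,2*np.pi,48)
u0=cv2.projectPoints((M@np.array([0,0,.02,1]))[:3].reshape(1,3),rv,C[:3,3],K,D)[0].ravel()
roi=np.zeros_like(m); cv2.circle(roi,tuple(u0.astype(int).tolist()),70,1,-1); m=m*roi
n,l,st,c=cv2.connectedComponentsWithStats(m); k=1+st[1:,4].argmax(); m=(l==k).astype(np.uint8); print("area",st[k],c[k],"tcp px",u0)
def mask(phi,g,off):
    a=np.array([np.cos(phi),0,-np.sin(phi)]); n_=np.array([-np.sin(phi),0,-np.cos(phi)]); y=np.array([0,1,0])
    G=np.array([off,0,-.0165]); pts=[]
    for s in(-(.095-g),g):
        pts.append(G+s*a+.026*(np.outer(np.cos(t),n_)+np.outer(np.sin(t),y)))
    X=np.vstack(pts); X=(np.c_[X,np.ones(len(X))]@M.T)[:,:3]
    uv=cv2.projectPoints(X,rv,C[:3,3],K,D)[0]
    o=np.zeros_like(m); cv2.fillConvexPoly(o,cv2.convexHull(np.float32(uv)).astype(np.float32).round().astype(np.int32),1); return o
# missing pixels (gripper in front) above cost little; beaker pixels outside model cost fully
r=[]
for phi in np.deg2rad(np.arange(50,131,3)):
    for g in(.006,.009,.012):
        for off in(-.003,0,.003):
            o=mask(phi,g,off); r.append(((m&~o&1).sum()+.5*(o&~m&1).sum(),round(np.rad2deg(phi)),g,off))
for q in sorted(r)[:6]: print(q)
E
python3 fit.py
```

```text
area [ 290  231   36   63 1241] [308.8356 267.693 ] tcp px [304.842  267.2286]Traceback (most recent call last):
  File "fit.py", line 24, in <module>
    o=mask(phi,g,off); r.append(((m&~o&1).sum()+.5*(o&~m&1).sum(),round(np.rad2deg(phi)),g,off))
  File "fit.py", line 17, in mask
    uv=cv2.projectPoints(X,rv,C[:3,3],K,D)[0]
       ~~~~~~~~~~~~~~~~~^^^^^^^^^^^^^^^^^^
cv2.error: OpenCV(4.12.0) /io/opencv/modules/calib3d/src/calibration_base.cpp:1490: error: (-215:Assertion failed) npoints >= 0 && (depth == CV_32F || depth == CV_64F) in function 'projectPoints'
```

```bash
sed -i 's/uv=cv2.projectPoints(X,/uv=cv2.projectPoints(np.ascontiguousarray(X),/' fit.py; python3 fit.py
```

```text
area [ 290  231   36   63 1246] [308.8507 267.6685] tcp px [304.85   267.2271]
(np.float64(369.0), 86, 0.012, 0.003)
(np.float64(369.5), 89, 0.012, 0.003)
(np.float64(384.0), 89, 0.009, 0.003)
(np.float64(386.0), 86, 0.009, 0.003)
(np.float64(399.0), 89, 0.006, 0.003)
(np.float64(401.0), 92, 0.012, 0.003)
```

```bash
sed -i '/^# missing/,$d' fit.py; cat >> fit.py <<'E'
unk=cv2.dilate(((h[:,:,2]<60)).astype(np.uint8),np.ones((3,3)))
import itertools
r=[]
for d,g,off in itertools.product(np.arange(64,123,2),(.004,.007,.010,.013),np.arange(-.006,.016,.003)):
    o=mask(np.deg2rad(d),g,off); r.append((((m==1)&(o==0)).sum()+((o==1)&(m==0)&(unk==0)).sum(),d,g,round(off,3)))
for q in sorted(r)[:6]: print(*q)
for d in range(70,120,6): print(d,min(x for x in r if abs(x[1]-d)<1)[0],end="; ")
E
python3 fit.py
```

```text
area [ 290  231   36   63 1244] [308.8641 267.7082] tcp px [304.8764 267.2347]
85 78 0.013 0.012
85 82 0.013 0.009
93 80 0.013 0.012
114 76 0.013 0.015
121 80 0.013 0.009
127 84 0.013 0.009
70 254; 76 114; 82 85; 88 216; 94 344; 100 477; 106 616; 112 761; 118 909;
```

apply_moves([
  [0,0,0.002,0,0.048],
  [0,0,0.002,0,0.048],
  [0,0,0.001,0,0.048],
  [0,0,0.001,0,0.048],
])

```text
clock: 32.25
position: [0.512, -0.0274, 0.0702]
tcp_rot: [-2.063, -2.369, 0.0]
contact_force: [-0.7, -0.2, -2.4]
gripper_width: 0.598
finger_force: 21.4
```

apply_moves([
  [0,0,0.001,0,0.048],
  [0,0,0.001,0,0.048],
  [0,0,0.001,0,0.048],
])

```text
clock: 32.55
position: [0.5121, -0.0274, 0.0673]
tcp_rot: [-2.063, -2.37, 0.0]
contact_force: [0.4, -0.1, -1.0]
gripper_width: 0.6
finger_force: 21.4
```

apply_moves([
  [0,0,0.001,0,0.048],
  [0,0,0.001,0,0.048],
  [0,0,0.001,0,0.048],
])

```text
clock: 32.85
position: [0.5129, -0.0283, 0.0664]
tcp_rot: [2.061, 2.367, -0.001]
contact_force: [-3.2, -3.3, 21.3]
gripper_width: 0.601
finger_force: 24.2
```

apply_moves([
  [0,0,0.0007,0,0.048],
  [0,0,0,0,0.048],
])

```text
clock: 33.05
position: [0.5132, -0.0287, 0.0662]
tcp_rot: [2.061, 2.366, -0.001]
contact_force: [-5.2, -4.6, 21.3]
gripper_width: 0.596
finger_force: 24.5
```

```bash
sed -i 's/(.004,.007,.010,.013)/(.009,.012,.015,.018)/' fit.py; python3 fit.py
```

```text
area [ 291  237   34   61 1202] [308.5907 272.0208] tcp px [304.2407 271.4935]
49 80 0.015 0.012
61 82 0.018 0.009
68 82 0.015 0.009
75 80 0.018 0.012
76 84 0.015 0.009
77 84 0.018 0.009
70 271; 76 116; 82 61; 88 156; 94 283; 100 425; 106 568; 112 695; 118 848;
```

apply_moves([
  [-0.002,0,0.0003,0,0.048],
  [-0.002,0,0.0005,0,0.048],
  [-0.002,0,0.0005,0,0.048],
  [-0.002,0,0.0006,0,0.048],
])

```text
clock: 33.5
position: [0.5144, -0.0359, 0.0636]
tcp_rot: [2.061, 2.367, 0.002]
contact_force: [-1.8, -1.5, 12.5]
gripper_width: 0.596
finger_force: 24.6
```

```bash
python3 fit.py
```

```text
area [ 290  236   31   62 1203] [306.7914 272.2976] tcp px [300.4988 272.295 ]
62 86 0.018 0.012
66 88 0.018 0.009
69 84 0.018 0.012
80 88 0.015 0.009
82 84 0.015 0.012
82 86 0.015 0.012
70 421; 76 249; 82 122; 88 66; 94 179; 100 304; 106 439; 112 573; 118 704;
```

apply_moves([
  [-0.002,0,0.0006,0,0.048],
  [-0.002,0,0.0006,0,0.048],
  [0,0,0,0,0.048],
])

```text
clock: 33.85
position: [0.5149, -0.0397, 0.062]
tcp_rot: [2.062, 2.368, 0.002]
contact_force: [-2.4, -0.4, 10.4]
gripper_width: 0.599
finger_force: 24.5
```

apply_moves([
  [0,0,-0.0007,0,0.048],
  [0,0,0,0,0.054],
  [0,0,0,0,0.057],
  [0,0,0,0,0.06],
  [0,0,0,0,0.065],
  [0,0,0,0,0.072],
  [0,0,0,0,0.085],
  [0,0,0,0,0.085],
  [0,0,0,0,0.085],
])

```text
clock: 34.75
position: [0.5138, -0.0393, 0.0613]
tcp_rot: [-2.063, -2.369, 0.0]
contact_force: [-0.7, 0.6, -0.4]
gripper_width: 0.997
finger_force: 0.0
```

```bash
python3 fit.py; cat > disc.py <<'E'
# bottom disc of the standing inverted beaker (z=.095 or argv) in the wrist picture
from h import *
import sys
np.set_printoptions(precision=4,suppress=True)
Z=float(sys.argv[1]); M=T(); P=campose("wrist"); im=vision.get_image("wrist"); cv2.imwrite("pics/wd.png",im[:,:,::-1])
for d in nets.recognise("wrist","beaker")[:2]:
    X=P@np.r_[d["centre"],1]; print("net",round(d["confidence"],2),X[:3],"tool",(np.linalg.inv(M)@X)[:3])
g=cv2.GaussianBlur(cv2.cvtColor(im,cv2.COLOR_RGB2GRAY),(3,3),0).astype(np.float32)
p=vision.camera_params("wrist"); C=np.linalg.inv(P); rv=cv2.Rodrigues(C[:3,:3])[0]; K=np.array(p["camera_matrix"]); D=np.array(p["dist"])
t=np.linspace(0,2*np.pi,180)
# far half of the rim (tool +-y and towards +x is nearer camera); use whole ring, score = |inside-outside|
def ring(x,y,r):
    X=np.c_[x+r*np.cos(t),y+r*np.sin(t),0*t+(M[2,3]-Z),0*t+1]@M.T
    uv=cv2.projectPoints(np.ascontiguousarray(X[:,:3]),rv,C[:3,3],K,D)[0][:,0].astype(np.float32)
    return cv2.remap(g,uv[:,0].copy(),uv[:,1].copy(),cv2.INTER_LINEAR).ravel()
r=[]
for x in np.arange(-.01,.03,.001):
    for y in np.arange(-.012,.0121,.001): r.append((np.clip(np.abs(ring(x,y,.0245)-ring(x,y,.0275)),0,40).mean(),round(x,4),round(y,4)))
for q in sorted(r)[-5:]: print(*q)
E
python3 disc.py .095
```

```text
area [ 288  236   30   63 1212] [305.3383 272.1642] tcp px [298.9711 272.6263]
59 90 0.018 0.009
80 88 0.018 0.009
92 92 0.018 0.006
94 90 0.015 0.009
101 86 0.018 0.012
110 92 0.018 0.009
70 466; 76 312; 82 180; 88 80; 94 122; 100 223; 106 343; 112 469; 118 607; 35.358696 0.008 0.0
35.779095 0.01 0.0
35.793045 0.009 0.0
35.89894 0.009 0.001
36.054825 0.009 -0.001
```

apply_moves([
  [0.004,0,0,0,0.085],
  [0.005,0,0,0,0.085],
  [0,0,0,0,0.085],
  [0,0,0,0,0.07],
  [0,0,0,0,0.06],
  [0,0,0,0,0.046],
  [0,0,0,0,0.046],
  [0,0,0,0,0.046],
  [0,0,0,0,0.046],
  [0,0,0,0,0.046],
], force=35)

```text
clock: 35.9
position: [0.5127, -0.0304, 0.0615]
tcp_rot: [2.063, 2.369, 0.0]
contact_force: [-0.7, -0.3, 3.9]
gripper_width: 0.594
finger_force: 36.5
```

```bash
python3 disc.py .095; python3 fit.py | head -4; python3 -c "
from h import *; s=bot.get_obs(); print(s['position'],s['gripper_width'])"
```

```text
net 0.58 [ 0.5109 -0.0209  0.0939] tool [ 0.0097 -0.0004 -0.0325]
35.01218 0.001 -0.001
35.214165 -0.001 0.0
35.266438 -0.001 -0.001
35.96143 -0.0 -0.001
35.96568 -0.0 0.0
area [ 289  237   29   62 1089] [305.135  274.4454] tcp px [303.5126 272.9926]
62 90 0.018 0.0
80 90 0.015 0.0
110 92 0.018 0.0
[ 0.51271269 -0.03043706  0.06148903] 0.5947861077936035
```

apply_moves([
  [0,0,-0.01,0,0.046],
  [0,0,-0.02,0,0.046],
  [0,0,-0.025,0,0.046],
  [0,0,-0.025,0,0.046],
  [0,0,-0.025,0,0.046],
  [0,0,-0.015,0,0.046],
  [0.011,0.0037,0,0,0.046],
  [0.022,0.0067,0,0,0.046],
  [0.022,0.0067,0,0,0.046],
  [0.022,0.0067,0,0,0.046],
  [0.022,0.0067,0,0,0.046],
  [0.022,0.0067,0,0,0.046],
  [0.022,0.0067,0,0,0.046],
  [0.022,0.0067,0,0,0.046],
  [0.022,0.0067,0,0,0.046],
  [0.022,0.0067,0,0,0.046],
  [0.022,0.0067,0,0,0.046],
  [0.02,0.006,0,0,0.046],
  [0.008,0.002,0,0,0.046],
  [0,0,0,0,0.046],
])

```text
clock: 38.05
position: [0.554, 0.238, 0.1801]
tcp_rot: [-2.06, -2.371, 0.002]
contact_force: [0.3, -1.1, -1.2]
gripper_width: 0.591
finger_force: 37.0
```

```bash
python3 - <<'E'
from h import *
np.set_printoptions(precision=4,suppress=True)
s=bot.get_obs(); M=T(); print(s["position"],s["gripper_width"],s["contact_force"])
e=np.array([.555,.237,s["position"][2]])-s["position"]; print("tool err",M[:3,:3].T@e)
for n in("wrist","scene","top"):
    P=campose(n); vision.get_image(n)
    for t in("post_free","cup_green"):
        for d in nets.recognise(n,t)[:3]: print(n,t,round(d["confidence"],2),(P@np.r_[d["centre"],1])[:3])
E
python3 disc.py $(python3 -c "
from h import *; print(bot.get_obs()['position'][2]-.0615+.095)"); python3 fit.py|sed -n 2,4p
```

```text
[0.554  0.238  0.1801] 0.5908540098291851 [ 0.3161 -1.1273 -1.1562]
tool err [-0.0011  0.0008 -0.    ]
wrist post_free 0.82 [0.5467 0.2498 0.0219]
wrist post_free 0.82 [0.3848 0.258  0.0264]
wrist post_free 0.79 [0.6203 0.0903 0.0679]
wrist cup_green 0.6 [0.5339 0.347  0.0917]
scene post_free 0.77 [0.5595 0.2378 0.0253]
scene post_free 0.75 [0.628  0.0883 0.0209]
top post_free 0.6 [0.6185 0.0814 0.0178]
net 0.97 [0.5562 0.2455 0.2137] tool [ 0.0088  0.0026 -0.0322]
net 0.6 [0.5339 0.3466 0.0945] tool [ 0.112  -0.0057  0.087 ]
34.79439 0.001 -0.001
34.919014 -0.001 0.0
35.17678 -0.001 -0.001
35.872444 -0.0 -0.001
35.88303 -0.0 0.0
4334 104 0.018 0.012
4334 108 0.018 0.012
4343 110 0.018 0.012
```

apply_moves([
  [-0.001,0.001,0.01,0,0.046],
  [0,0,0.015,0,0.046],
  [0,0,0.015,0,0.046],
  [0,0,0.015,0,0.046],
  [0,0,0.012,0,0.046],
  [0,0,0.008,0,0.046],
  [0,0,0.005,0,0.046],
  [0,0,0.005,0,0.046],
  [0,0,0.005,0,0.046],
  [0,0,0.004,0,0.046],
  [0,0,0,0,0.046],
])

```text
clock: 39.75
position: [0.5557, 0.236, 0.0869]
tcp_rot: [-2.063, -2.369, 0.001]
contact_force: [0.5, 0.0, -2.0]
gripper_width: 0.595
finger_force: 37.0
```

apply_moves([
  [0,0,0.003,0,0.046],
  [0,0,0.002,0,0.046],
  [0,0,0.002,0,0.046],
  [0,0,0.002,0,0.046],
  [0,0,0,0,0.046],
])

```text
clock: 40.25
position: [0.5558, 0.2361, 0.078]
tcp_rot: [-2.063, -2.369, 0.0]
contact_force: [-1.4, -0.0, -1.3]
gripper_width: 0.593
finger_force: 37.0
```

apply_moves([
  [0,0,0.002,0,0.046],
  [0,0,0.002,0,0.046],
  [0,0,0.001,0,0.046],
  [0,0,0.001,0,0.046],
  [0,0,0,0,0.046],
])

```text
clock: 40.75
position: [0.5553, 0.2367, 0.0719]
tcp_rot: [-2.061, -2.369, -0.0]
contact_force: [-2.4, 3.5, -2.0]
gripper_width: 0.596
finger_force: 36.9
```

apply_moves([
  [0,0,0.001,0,0.046],
  [0,0,0.0007,0,0.046],
  [0,0,0,0,0.046],
])

```text
clock: 41.05
position: [0.5554, 0.2368, 0.0715]
tcp_rot: [-2.061, -2.369, -0.001]
contact_force: [-5.8, 4.0, 8.4]
gripper_width: 0.595
finger_force: 38.0
```

Seated: there is contact at the expected height (TCP 0.0715). I'll relieve the pressure, release gently and withdraw.

apply_moves([
  [0,0,0,0,0.054],
  [0,0,0,0,0.058],
  [0,0,0,0,0.064],
  [0,0,0,0,0.075],
  [0,0,0,0,0.085],
  [0,0,0,0,0.085],
  [0,0,-0.01,0,0.085],
  [0,0,-0.02,0,0.085],
  [0,0,-0.025,0,0.085],
  [0,0,-0.03,0,0.085],
  [0,0,-0.03,0,0.085],
  [0,0,-0.02,0,0.085],
  [0,0,0,0,0.085],
  [0,0,0,0,0.085],
])

```text
clock: 42.45
position: [0.5562, 0.2362, 0.2061]
tcp_rot: [2.062, 2.369, 0.002]
contact_force: [-0.0, -0.3, -0.3]
gripper_width: 0.997
finger_force: 0.0
```

```bash
python3 disc.py .105; python3 - <<'E'
from h import *
np.set_printoptions(precision=4,suppress=True)
s=bot.get_obs(); print(s["clock"],s["position"])
for n in("scene","top","wrist"):
    P=campose(n); vision.get_image(n)
    for t in("beaker","beaker_blue","cup_green"):
        for d in nets.recognise(n,t)[:2]: print(n,t,round(d["confidence"],2),(P@np.r_[d["centre"],1])[:3])
E
```

```text
25.617725 0.002 -0.003
26.148703 0.003 -0.001
26.320177 0.003 -0.002
26.88055 0.002 -0.001
26.912777 0.002 -0.002
42.55 [0.5552 0.2358 0.2044]
scene beaker 0.62 [0.5738 0.2427 0.0802]
scene beaker_blue 0.65 [0.5752 0.2314 0.0766]
scene beaker_blue 0.59 [ 0.5035 -0.2645  0.1466]
scene cup_green 0.98 [0.5509 0.352  0.068 ]
scene cup_green 0.44 [ 0.5693 -0.2909  0.1167]
top beaker 0.84 [0.5495 0.2276 0.1055]
top beaker_blue 0.72 [ 0.5068 -0.2703  0.137 ]
wrist beaker 0.73 [0.5553 0.2446 0.1063]
wrist beaker_blue 0.72 [0.5454 0.2609 0.0107]
wrist cup_green 0.73 [0.5354 0.3491 0.0924]
```

```bash
python3 -c "
from rig import sign_off; print(sign_off())"
```

```text
the job is handed in; nothing more can be done
None
```

The steel beaker is upside down over the free post with its rim on the star foot, and the job was handed in at about 43 s. It was let go on the bench on the way. The cameras read its top at about 106 mm (105 mm expected) and show the blue and green beakers where they started. I got no verdict back from the sign-off, and did not measure tilt on the post after letting go.

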